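# Sort sealed polishing-paste tins by heft

### The job

Three identical sealed tins of polishing paste lean in the sloped rack, and only their weight tells how much is left: a full one weighs about 800 g, a used-up one about 130 g. Lift each tin out and feel its weight: stand the tins heavier than 450 g upright on the floor of the green tray and the lighter ones upright on the floor of the red tray (within 50 g of 450 g either tray will do). Set them down gently, do not drop or lay down a tin, and leave the other things on the bench where they are.

Things in the scene. Friction and masses are not known exactly. Their poses are not given: they have to be found in the camera images.
- rack: fixed steel rack with blue cheeks, 150 mm deep (x) by 345 mm wide (y). Origin on the table under its middle; z up, y along its row of three pockets (at y = +115, 0, -115 mm), -x is its front, within 0.2 rad of facing the robot. In each pocket a tin's axis leans 35 degrees from vertical, its top toward the rack's -x. Nothing is above: a tin lifts out straight up or along its axis.
- pocket_mid (a point): centre of a tin's foot in the middle pocket (45 mm above the table; the other pockets' are 115 mm to either side along rack y). The foot rests on a sloped plate, the tin's underside on a back plate reaching 77 mm up the tin; thin cheeks with 3 mm play stand on both sides over the tin's lowest 55 mm, the rest is free
- tin_a: sealed tin, a plain cylinder of 56 mm diameter and 140 mm length, metal with an orange band near the foot. Origin at the centre of its foot, z along its axis to its top. Starts in the rack's y = +115 mm pocket. Mass anywhere from 130 to 800 g, drawn separately for each tin; centre of mass at mid-length.
- tin_b: the same kind of tin, in the rack's middle pocket
- tin_c: the same kind of tin, in the rack's y = -115 mm pocket
- keep_tray: fixed green open tray for the heavier tins, 270 (x) by 150 (y) mm outside, 28 mm high, walls 5 mm, floor 5 mm thick. Origin on the table under its middle, z up. It may stand on either side of the rack. Room for three tins in a row along its x.
- spent_tray: fixed red open tray for the lighter tins, same size and origin as the green one, on the other side of the rack
- felt_wheel: bystander: pale felt polishing wheel lying flat, 100 mm diameter, 22 mm high, origin at the centre of its underside
- sanding_block: bystander: cork sanding block 70 x 110 x 35 mm, origin at the centre of its underside
- bottle: bystander: white bottle with blue cap, 60 mm diameter, 180 mm tall, beyond the rack, origin at the centre of its underside
- disc_carton: bystander: cardboard carton 100 x 130 x 70 mm, beyond the rack, origin at the centre of its underside
Not all that is in view belongs to the job. Leave any yellow look-alike of the tin_b alone.

How it is judged (in metres and radians):
At the end, for the whole second after the job is handed in: Every tin stands upright (0.08 rad), at rest, on a tray's floor (foot within 105 mm in x and 45 mm in y of the tray's middle, at most 5 mm off the floor); tins in the green tray press on it with over 400 g of weight, those in the red tray with 40 to 500 g (((x of tin_a in the frame of keep_tray between -0.105 and 0.105 m and y of tin_a in the frame of keep_tray between -0.045 and 0.045 m and z of tin_a in the frame of keep_tray between 0 and 0.01 m and contact force between tin_a and keep_tray above 3.924 N) or (x of tin_a in the frame of spent_tray between -0.105 and 0.105 m and y of tin_a in the frame of spent_tray between -0.045 and 0.045 m and z of tin_a in the frame of spent_tray between 0 and 0.01 m and contact force between tin_a and spent_tray between 0.4 and 4.905 N)) and angle between each of tin_a, tin_b, tin_c's own z axis and vertical below 0.08 rad and linear speed of each of tin_a, tin_b, tin_c below 0.02 m/s and ((x of tin_b in the frame of keep_tray between -0.105 and 0.105 m and y of tin_b in the frame of keep_tray between -0.045 and 0.045 m and z of tin_b in the frame of keep_tray between 0 and 0.01 m and contact force between tin_b and keep_tray above 3.924 N) or (x of tin_b in the frame of spent_tray between -0.105 and 0.105 m and y of tin_b in the frame of spent_tray between -0.045 and 0.045 m and z of tin_b in the frame of spent_tray between 0 and 0.01 m and contact force between tin_b and spent_tray between 0.4 and 4.905 N)) and ((x of tin_c in the frame of keep_tray between -0.105 and 0.105 m and y of tin_c in the frame of keep_tray between -0.045 and 0.045 m and z of tin_c in the frame of keep_tray between 0 and 0.01 m and contact force between tin_c and keep_tray above 3.924 N) or (x of tin_c in the frame of spent_tray between -0.105 and 0.105 m and y of tin_c in the frame of spent_tray between -0.045 and 0.045 m and z of tin_c in the frame of spent_tray between 0 and 0.01 m and contact force between tin_c and spent_tray between 0.4 and 4.905 N))); the robot touches nothing.
It fails at once if a tin is tipped beyond 70 degrees from upright (dropped or laid down) (angle between any of tin_a, tin_b, tin_c's own z axis and vertical above 1.22 rad).
It fails at once if a tin is dropped or slammed on a tray (more than 60 N between them) (contact force between any of tin_a, tin_b, tin_c and keep_tray above 60 N or contact force between any of tin_a, tin_b, tin_c and spent_tray above 60 N).
It fails at once if another thing on the bench is displaced by more than 30 mm (distance of any of felt_wheel, sanding_block, bottle, disc_carton from where it was at the start of the episode above 0.03 m).
It also fails if it takes over 72 s, if anything falls off the work surface, if the arm or the gripper's body presses on something with over 40 N, if the wrist force passes 120 N, or if a joint passes its speed limit or range.

### The arm

A 6-joint arm with a two-finger parallel gripper is mounted at the origin on the work surface. World frame = base frame: x ahead of the robot, y to its left, z up, the work surface at z = 0. Lengths are in m, angles in degrees, forces in N, time in s.
With the tool pointing down it reaches from about 0.375 to 0.9 m from the base axis. Payload 3.1 kg.
Tool frame: the origin (TCP) lies at the very end of the fingers, on their centre line; the grasp point (between the pads) lies grip_point_offset behind it (grip_point_offset is the distance from the TCP to the grasp point, in m); z points along the fingers, y is the line along which they close (so a half turn about z gives the same grasp; the last joint's range is limited). The gripper opens to 87 mm and grips with 3 to 60 N. Pads are 19 mm wide; open, the fingers measure 117 mm over their backs; the gripper's body (75 mm by 190 mm) begins 51 mm behind the grasp point.
Start: joints at [-81.675, 30.224, 82.088, -0, 67.689, -10.227], TCP at [0.199, -0.592, 0.223] pointing down, gripper open.
Joint ranges: [-176.69, 176.69], [-43.24, 126.21], [12.49, 139.97], [-82, 262], [0, 151.66], [-163.58, 163.58]. Speed limits (degrees/s): [159.86, 159.86, 180, 180, 180, 180].

### API

Orientations are given as a 3x3 rotation matrix whose columns are the frame's x, y, z axes.
In Python, from rig import * gives the robot as it stands.
- The arm moves only by the tool move_arm, never from a script. Its argument "increments" is a list of rows, each a list of 3 entries, a list of its own where there are three numbers: the shift along the tool's x, y, z in units of 30 mm (1.0 is 30 mm), then the turn, a rotation vector about the tool's x, y, z in units of 120 degrees (1.0 is 120 degrees), then the closure, from 0 (fully open) to 1 (shut). A call has 1 to 20 rows; each row shifts and turns the commanded pose from where the row before left it, along the tool's axes as they then stand; what a row does not reach is not made up. A row lasts 1/12 s, in which the tool goes at most 41.7 mm and 7.16 degrees, less where a joint would pass 70% of its speed; a pose out of reach is approached as far as the arm can. A call with a number of a shift or a turn outside -1 to 1 is refused whole. A call with a gripper value outside its range is refused whole. The fingers move at their own pace and stop on an object; the grip force is fixed at half the most. Time passes only in rows, so rows that do not move let the fingers close. It gives the time, the measured TCP pose, the force, the opening and the grip force at its end, in the units of the state.
- read_state(): the state, without advancing time (a new reading comes with each control period).
- capture(name): name is "side" or "top"; returns a dict with "img" (420x560x3 uint8, red, green, blue), "mtx" (3x3 intrinsics, pixels), "eye" and "rotation" of the camera in the world. Camera axes: x right, y down, z forward; pixel columns grow to the right and rows downward; lengths in m; the calibration is good to about 2 mm. A picture is of the moment at which its call begins. There is no depth.
- hand_in(): hands the job in; it is judged then, once.
Trained networks look in a picture, given as the dict that the camera call returned (one of the last four; its "shot" number tells which), for a name from the list of things; names that differ only in an ending like _2 or _b are one class to them, and where a whole thing is asked for, a point or a joint stands for the part that bears it (a point fixed in the world has none). Each returns a list of dicts, best first, with "confidence" (0 to 1); they miss things now and then, are a little off and sometimes report something else, mostly with a low value. They report only what shows in the picture. A call takes as long as a camera call. They do not tell look-alikes from the thing itself.
- search_frame(picture, label): "extent" ([left, top, right, bottom] as shares, 0 to 1, of the picture: columns of its width, rows of its height, round what is visible of it).
- pinpoint(picture, label): "xy" ([column, row] as shares, 0 to 1, of the picture: columns of its width, rows of its height: a listed point, or the origin of a listed thing).
The state is a dict: "time_s": time; "joint_positions": joint angles; "qvel": joint speeds; "tau": joint torques, N m; "position": TCP position; "tcp_rot": TCP orientation; "force": force on the tool from outside, world axes, zero at the start; "moment": the same for the moment, N m; "opening": opening from 0.0 (shut) to 1.0 (fully open); "grasp_force": force on a finger pad.
Only numpy, scipy, OpenCV 4.12 (cv2) and the standard library are available. Lean on these libraries where they do the work, as an engineer would, in place of code of your own. Each camera call takes 0.05 s, during which the arm holds its last target. There are 200 camera calls.

## Working session

There is one attempt and no reset: what is moved stays moved. The work goes in short steps, Python scripts to look and compute and a tool call to move; the robot and the scene stay as the last step left them, time stands still between calls to the robot, and variables do not carry over. Pictures are saved under pics/ and viewed, at most 10 in all, crops included, and the job is handed in when it is done.

Besides the shell and the picture viewer there is one more tool, called after "Request:" as name(argument=value, ...), one argument or row to a line, values as JSON. move_arm: Moves the arm, as the interface text tells. Its arguments: {"type":"object","properties":{"increments":{"type":"array"}},"required":["increments"]}

```bash
ls; mkdir -p pics
cat > h.py <<'E'
from rig import *
import numpy as np, cv2
def ray(c,xy):
    h,w=c["img"].shape[:2]
    p=np.array([xy[0]*w,xy[1]*h,1.0]); d=np.array(c["rotation"])@np.linalg.solve(np.array(c["mtx"]),p)
    return np.array(c["eye"]),d/np.linalg.norm(d)
def onz(c,xy,z):
    e,d=ray(c,xy); return e+d*(z-e[2])/d[2]
def tri(c1,p1,c2,p2):
    A=np.zeros((3,3));b=np.zeros(3)
    for c,p in((c1,p1),(c2,p2)):
        e,d=ray(c,p);M=np.eye(3)-np.outer(d,d);A+=M;b+=M@e
    return np.linalg.solve(A,b)
def proj(c,P):
    q=np.array(c["mtx"])@(np.array(c["rotation"]).T@(np.array(P)-np.array(c["eye"]))); return q[:2]/q[2]
E
python3 - <<'E'
from h import *
np.set_printoptions(precision=4,suppress=True)
S={n:capture(n) for n in("side","top")}
s=read_state(); print({k:s[k] for k in("time_s","position","tcp_rot","force","opening")}, [k for k in s]); 
try: print(grip_point_offset)
except Exception as e: print(e)
for n,c in S.items():
    cv2.imwrite(f"pics/{n}0.png",c["img"][:,:,::-1]); print(n,c["eye"])
    for l in("rack","pocket_mid","tin_a","keep_tray","spent_tray","felt_wheel","sanding_block","bottle","disc_carton"):
        z={"pocket_mid":.045,"tin_a":.045}.get(l,0)
        for r in pinpoint(c,l)[:4]: print(n,l,round(r["confidence"],2),np.round(np.array(r["xy"])*[560,420],1),onz(c,r["xy"],z))
E
```

```text
pics
{'time_s': 0.1, 'position': array([ 0.1988, -0.5919,  0.2217]), 'tcp_rot': array([[ 0.948 ,  0.3182, -0.0003],
       [ 0.3182, -0.948 ,  0.0019],
       [ 0.0003, -0.0019, -1.    ]]), 'force': array([ 0.8009, -0.2443, -0.1332]), 'opening': 1.0003513568997258} ['time_s', 'joint_positions', 'qvel', 'tau', 'position', 'tcp_rot', 'force', 'moment', 'grasp_force', 'opening']
0.0187
side [ 0.1683 -1.3158  0.9564]
side rack 0.78 [307.3 229.5] [0.5767 0.019  0.    ]
side rack 0.3 [256.1 251.9] [ 0.3735 -0.0625  0.    ]
side pocket_mid 0.89 [304.7 216. ] [0.5728 0.04   0.045 ]
side tin_a 0.79 [313.2 162.3] [0.7288 0.4414 0.045 ]
side tin_a 0.74 [295.7 203.2] [0.5653 0.1334 0.045 ]
side tin_a 0.66 [311.6 236.7] [ 0.559  -0.0884  0.045 ]
side tin_a 0.59 [414.3 278.7] [ 0.7856 -0.3713  0.045 ]
side keep_tray 0.56 [327.3 297.1] [ 0.5327 -0.3338  0.    ]
side spent_tray 0.86 [263.4 190.9] [0.4838 0.3344 0.    ]
side felt_wheel 0.57 [249.9 234.9] [ 0.372   0.0407 -0.    ]
side sanding_block 0.62 [260.6 253.3] [ 0.3866 -0.074   0.    ]
side bottle 0.85 [365.9 237.9] [ 0.7572 -0.0846  0.    ]
s
[... 287 characters left out ...]
608  0.045 ]
top tin_a 0.75 [298.1 184.2] [0.5719 0.0143 0.045 ]
top tin_a 0.75 [162.4 142.8] [0.7179 0.448  0.045 ]
top keep_tray 0.82 [409.9 202.1] [ 0.5151 -0.3481  0.    ]
top spent_tray 0.84 [203.4 217. ] [0.4803 0.3225 0.    ]
top spent_tray 0.56 [260.2 181.7] [0.5935 0.1374 0.    ]
top felt_wheel 0.73 [285.6 247.4] [0.3762 0.0582 0.    ]
top felt_wheel 0.56 [297.2 184.6] [0.5812 0.0164 0.    ]
top sanding_block 0.7 [326.8 247.7] [ 0.3723 -0.0736  0.    ]
top sanding_block 0.34 [326.8 134.1] [ 0.7509 -0.086   0.    ]
top bottle 0.91 [328.8 133.8] [ 0.7518 -0.0925  0.    ]
top disc_carton 0.64 [267.9 122.3] [0.7964 0.1094 0.    ]
top disc_carton 0.35 [200.9 216.7] [0.4814 0.3305 0.    ]
```

View pics/top0.png

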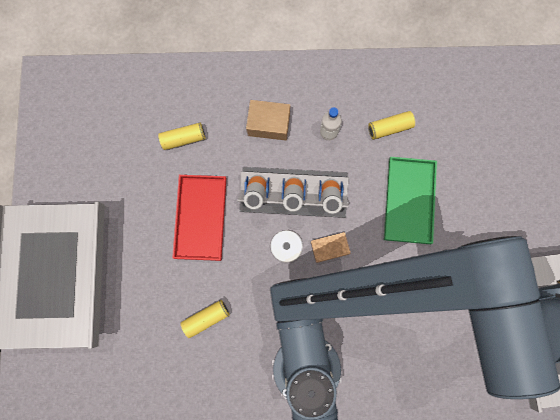

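View pics/side0.png

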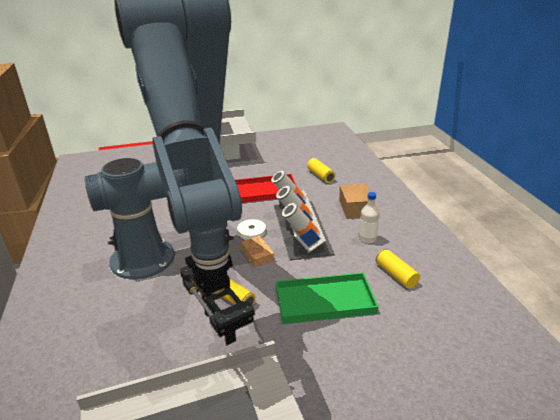

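The top view shows the three tins leaning toward the robot, with lids near (257,200), (293,203) and (332,206). The red tray is at (201,218), the green tray at (411,201), and the yellow look-alikes lie flat. The side view agrees. Next I refine the tray yaw and the rack pose.

```bash
cat >> h.py <<'E'
from scipy.spatial.transform import Rotation as Ro
np.set_printoptions(precision=4,suppress=True)
G=0.0187
def plan(Rt,pt,p=None,R=None):
    """rotate in place, then shift; returns totals in units"""
    s=read_state(); p=np.array(s["position"]) if p is None else p; R=np.array(s["tcp_rot"]) if R is None else R
    rv=Ro.from_matrix(R.T@Rt).as_rotvec()/np.radians(120)
    sh=Rt.T@(np.array(pt)-p)/0.03
    print("turn",rv,"n>=",np.linalg.norm(rv)/.0597," shift",sh); return rv,sh
E
python3 - <<'E'
from h import *
from scipy.optimize import least_squares
t=capture("top"); s=capture("side")
im=t["img"].astype(int); h,w=im.shape[:2]
hsv=cv2.cvtColor(t["img"],cv2.COLOR_RGB2HSV)
for n,m in(("red",((hsv[...,0]<8)|(hsv[...,0]>172))&(hsv[...,1]>150)),("green",(abs(hsv[...,0].astype(int)-68)<18)&(hsv[...,1]>110))):
    m=m.astype(np.uint8); k,L,st,_=cv2.connectedComponentsWithStats(m); i=1+st[1:,4].argmax()
    c=cv2.findContours((L==i).astype(np.uint8),cv2.RETR_EXTERNAL,cv2.CHAIN_APPROX_NONE)[0][0]
    b=cv2.boxPoints(cv2.minAreaRect(np.float32([onz(t,(q+.5)/[w,h],.028)[:2] for q in c[:,0]])))
    r=cv2.minAreaRect(np.float32([onz(t,(q+.5)/[w,h],.028)[:2] for q in c[:,0]])); print(n,r)
# rack fit from tin origins/pocket in both views
obs=[]
for c in(t,s):
    for l in("tin_a","pocket_mid"):
        for r in pinpoint(c,l):
            if r["confidence"]>.4: obs.append((c,l,np.array(r["xy"])*[w,h]))
def foot(v,k): return np.array([v[0]-np.sin(v[2])*k*.115, v[1]+np.cos(v[2])*k*.115,.045])
def f(v):
    o=[]
    for c,l,q in obs:
        d=[proj(c,foot(v,k))-q for k in((0,) if l=="pocket_mid" else (1,0,-1))]
        d=min(d,key=np.linalg.norm)
        if np.linalg.norm(d)<15:o+=list(d)
        else:o+=[0,0]
    return np.array(o)
r=least_squares(f,[.572,.018,0],loss="soft_l1",x_scale=[.01,.01,.05],diff_step=1e-3); print(r.x,f(r.x).round(1).reshape(-1,2).tolist())
a=cv2.resize(t["img"][155:225,225:360],None,fx=4,fy=4,interpolation=2); b=cv2.resize(s["img"][160:260,260:340],None,fx=4,fy=4,interpolation=2)
v=r.x
for c,img,o in((t,a,(225,155)),(s,b,(260,160))):
    for k in(1,0,-1):
        F=foot(v,k);ax=np.array([-np.sin(np.radians(35))*np.cos(v[2]),-np.sin(np.radians(35))*np.sin(v[2]),np.cos(np.radians(35))])
        u=np.cross(ax,[0,0,1]);u/=np.linalg.norm(u);w2=np.cross(ax,u)
        for e,col in((0,(255,0,255)),(.14,(0,255,0))):
            pts=[(proj(c,F+ax*e+.028*(np.cos(g)*u+np.sin(g)*w2))-o)*4 for g in np.linspace(0,6.28,40)]
            cv2.polylines(img,[np.int32(pts)],True,col,1)
out=np.zeros((400,540+320,3),np.uint8);out[:280,:540]=a;out[:400,540:]=b
cv2.imwrite("pics/fit.png",cv2.resize(out,None,fx=.9,fy=.9)[:,:,::-1])
E
```

```text
red ((0.4752225875854492, 0.3273617923259735), (0.15132586658000946, 0.2698744833469391), 86.5834732055664)
green ((0.5165296792984009, -0.34426644444465637), (0.151520237326622, 0.2716628909111023), 83.42921447753906)
[ 0.5746  0.0283 -0.0875] [[0.0, 0.0], [0.0, 0.0], [-2.5, 0.9], [0.0, 0.0], [3.8, -0.3], [0.6, -3.7], [-2.0, 1.3], [0.0, 0.0], [1.6, 2.2], [0.0, 0.0], [0.6, -1.0], [-0.2, -0.8], [0.0, 0.0], [-1.7, 3.5]]
```

View pics/fit.png

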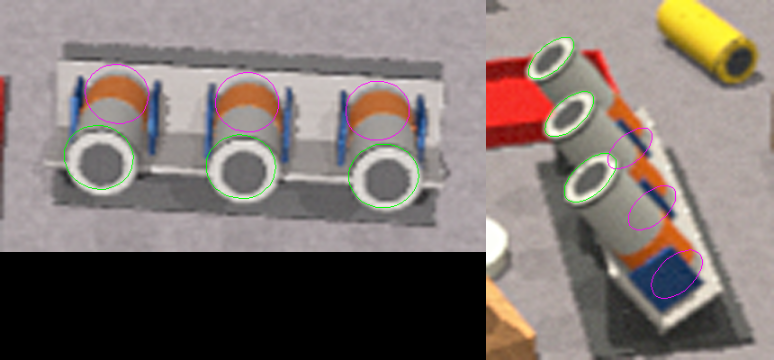

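The fit is good. The measured lids sit a few mm off at the left and right, so I'll refine from the lid centres in both views and then plan the first approach.

```bash
cat >> h.py <<'E'
A35=np.radians(35)
def rackpose(v):
    x0,y0,ps=v; c,s=np.cos(ps),np.sin(ps)
    ax=np.array([-np.sin(A35)*c,-np.sin(A35)*s,np.cos(A35)]); ry=np.array([-s,c,0])
    z=-ax; y=-ry; R=np.c_[np.cross(y,z),y,z]
    feet={k:np.array([x0,y0,.045])+i*.115*ry for k,i in(("a",1),("b",0),("c",-1))}
    return R,ax,feet
def down(ps):
    z=np.array([0,0,-1.]); y=np.array([np.sin(ps),-np.cos(ps),0]); return np.c_[np.cross(y,z),y,z]
E
python3 - <<'E'
from h import *
from scipy.optimize import least_squares
t=capture("top"); s=capture("side")
T=[(253.06,200.3),(292.2,202.5),(332.2,205.0)];Sd=[(278.06,176.1),(283.3,191.7),(289.2,209.7)]
for a,b in zip(T,Sd): print(onz(t,np.array(a)/[560,420],.1597),tri(t,np.array(a)/[560,420],s,np.array(b)/[560,420]))
def f(v):
    R,ax,F=rackpose(v)
    return np.concatenate([np.r_[proj(t,F[k]+.14*ax)-a,(proj(s,F[k]+.14*ax)-b)] for k,a,b in zip("abc",T,Sd)])
r=least_squares(f,[.5746,.028,-.0875],x_scale=[.01,.01,.05]); print(r.x,f(r.x).round(1))
R,ax,F=rackpose(r.x); print(R)
for k in "cba": print(k,F[k],"approach",F[k]+.2*ax)
plan(R,F["c"]+.2*ax)
E
```

```text
[0.5002 0.148  0.1597] [0.5021 0.1478 0.1603]
[0.4913 0.0346 0.1597] [0.493  0.0344 0.1598]
[ 0.4814 -0.0809  0.1597] [ 0.4833 -0.0812  0.1591]
[ 0.5726  0.0272 -0.0815] [-0.1 -0.6 -0.6  0.2  0.3 -0.4 -0.6  0.3 -0.  -0.6 -0.6 -0.1]
[[ 0.8164 -0.0814  0.5717]
 [-0.0667 -0.9967 -0.0467]
 [ 0.5736 -0.     -0.8192]]
c [ 0.5632 -0.0875  0.045 ] approach [ 0.4489 -0.0781  0.2088]
b [0.5726 0.0272 0.045 ] approach [0.4582 0.0365 0.2088]
a [0.5819 0.1418 0.045 ] approach [0.4676 0.1511 0.2088]
turn [-0.0591  0.2876  0.1874] n>= 5.834782204489463  shift [  5.3983 -17.7669   4.3379]
```

Request:
move_arm(
  increments=[
    [[0,0,0],[-0.0084,0.0411,0.0268],0],
    [[0,0,0],[-0.0084,0.0411,0.0268],0],
    [[0,0,0],[-0.0084,0.0411,0.0268],0],
    [[0,0,0],[-0.0084,0.0411,0.0268],0],
    [[0,0,0],[-0.0084,0.0411,0.0268],0],
    [[0,0,0],[-0.0084,0.0411,0.0268],0],
    [[0,0,0],[-0.0084,0.0411,0.0268],0],
  ],
)

```text
time_s: 1.98
position: [0.1985, -0.5934, 0.2233]
tcp_rot: [[0.814, -0.085, 0.574], [-0.069, -0.996, -0.049], [0.577, 0.001, -0.817]]
force: [-0.2, 0.7, -0.2]
opening: 0.994
grasp_force: 0.0
```

Request:
move_arm(
  increments=[
    [[0.27,-0.89,0.2],[0,0,0],0],
    [[0.27,-0.89,0.2],[0,0,0],0],
    [[0.27,-0.89,0.2],[0,0,0],0],
    [[0.27,-0.89,0.2],[0,0,0],0],
    [[0.27,-0.89,0.2],[0,0,0],0],
    [[0.27,-0.89,0.2],[0,0,0],0],
    [[0.27,-0.89,0.2],[0,0,0],0],
    [[0.27,-0.89,0.2],[0,0,0],0],
    [[0.27,-0.89,0.2],[0,0,0],0],
    [[0.27,-0.89,0.2],[0,0,0],0],
    [[0.27,-0.89,0.2],[0,0,0],0],
    [[0.27,-0.89,0.2],[0,0,0],0],
    [[0.27,-0.89,0.2],[0,0,0],0],
    [[0.27,-0.89,0.2],[0,0,0],0],
    [[0.27,-0.89,0.2],[0,0,0],0],
    [[0.27,-0.89,0.2],[0,0,0],0],
    [[0.27,-0.89,0.2],[0,0,0],0],
    [[0.27,-0.89,0.2],[0,0,0],0],
    [[0.27,-0.89,0.2],[0,0,0],0],
    [[0,0,0],[0,0,0],0],
  ],
)

```text
time_s: 3.65
position: [0.4315, -0.0959, 0.2179]
tcp_rot: [[0.817, -0.07, 0.572], [-0.06, -0.998, -0.038], [0.574, -0.003, -0.819]]
force: [-0.4, 0.0, 0.3]
opening: 0.997
grasp_force: 0.0
```

```bash
cat >> h.py <<'E'
V=[.5726,.0272,-.0815]
def rep():
    s=read_state(); print(s["time_s"],"p",s["position"],"F",s["force"],"M",s["moment"],"op",round(s["opening"],3),"gf",s["grasp_force"],"j",np.round(s["joint_positions"],1))
E
python3 - <<'E'
from h import *
rep(); R,ax,F=rackpose(V); plan(R,F["c"]+.2*ax)
c=capture("top"); cv2.imwrite("pics/a1.png",c["img"][100:300,180:440,::-1].repeat(2,0).repeat(2,1))
E
```

```text
3.65 p [ 0.4315 -0.0959  0.2179] F [-0.4217  0.013   0.2615] M [0.0623 0.2948 0.0172] op 0.997 gf 0.0 j [-42.5  10.6 133.4  71.7  22.2 -13.2]
turn [-0.0043 -0.      0.0034] n>= 0.09174473056200416  shift [ 0.2612 -0.6389  0.5509]
```

Request:
move_arm(
  increments=[
    [[0.13,-0.32,0.25],[-0.002,0,0.0017],0],
    [[0.13,-0.32,0.25],[-0.002,0,0.0017],0],
    [[0,0,0],[0,0,0],0],
    [[0,0,0],[0,0,0],0],
  ],
)

```text
time_s: 4.03
position: [0.4478, -0.0856, 0.21]
tcp_rot: [[0.816, -0.093, 0.571], [-0.074, -0.996, -0.055], [0.574, 0.003, -0.819]]
force: [-0.5, 0.1, 0.6]
opening: 1.0
grasp_force: 0.0
```

Run:
```python
from h import *
rep(); R,ax,F=rackpose(V); plan(R,F["c"]+.081*ax)
c=capture("top");d=capture("side"); cv2.imwrite("pics/a2.png",np.hstack([cv2.resize(x["img"][a:a+150,b:b+150],None,fx=2.6,fy=2.6) for x,a,b in((c,120,240),(d,140,210))])[:,:,::-1])
```

```text
4.0333 p [ 0.4478 -0.0856  0.21  ] F [-0.4653  0.0715  0.6067] M [ 0.0488  0.3701 -0.0228] op 1.0 gf 0.0 j [-37.3  12.8 132.6  78.2  18.  -14.7]
turn [ 0.0042 -0.     -0.0036] n>= 0.09289645741286627  shift [-0.0087 -0.2543  4.0088]
```

View pics/a2.png

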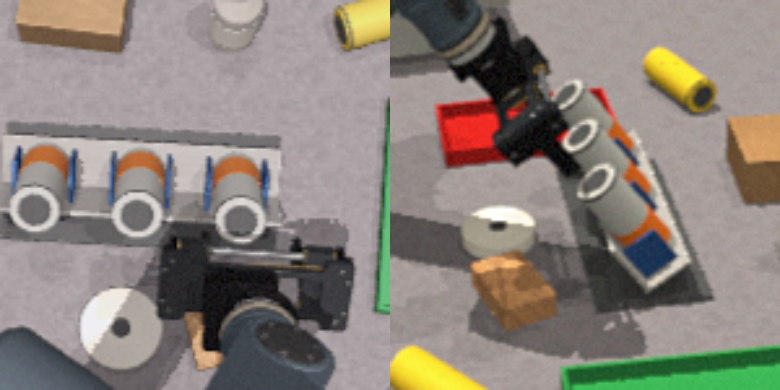

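The top crop shows the gripper in front of tin_c (lid at (240,218)) with nothing in the way. It needs a 7 mm lateral correction before going in.

Request:
move_arm(
  increments=[
    [[0,-0.13,0],[0.002,0,-0.0018],0],
    [[0,-0.13,0],[0.002,0,-0.0018],0],
    [[0,0,0.3],[0,0,0],0],
    [[0,0,0.3],[0,0,0],0],
    [[0,0,0],[0,0,0],0],
  ],
)

```text
time_s: 4.55
position: [0.4589, -0.078, 0.1946]
tcp_rot: [[0.817, -0.082, 0.571], [-0.068, -0.997, -0.046], [0.573, -0.001, -0.82]]
force: [-0.3, 0.4, -0.6]
opening: 1.002
grasp_force: 0.0
```

Run:
```python
from h import *
rep(); R,ax,F=rackpose(V); plan(R,F["c"]+.081*ax)
```

```text
4.55 p [ 0.4589 -0.078   0.1946] F [-0.2852  0.4479 -0.5986] M [ 0.097   0.3914 -0.0203] op 1.002 gf 0.0 j [-35.1  16.2 132.6  89.3  16.9 -24.9]
turn [-0.0003  0.0003 -0.0006] n>= 0.012454258129871894  shift [0.0006 0.0281 3.3897]
```

Request:
move_arm(
  increments=[
    [[0,0,0.42],[0,0,0],0],
    [[0,0,0.42],[0,0,0],0],
    [[0,0,0.42],[0,0,0],0],
    [[0,0,0.42],[0,0,0],0],
    [[0,0,0.42],[0,0,0],0],
    [[0,0,0.42],[0,0,0],0],
    [[0,0,0.42],[0,0,0],0],
    [[0,0,0.42],[0,0,0],0],
    [[0,0,0],[0,0,0],0],
    [[0,0,0],[0,0,0],0],
  ],
)

```text
time_s: 5.38
position: [0.5161, -0.0822, 0.1125]
tcp_rot: [[0.817, -0.081, 0.571], [-0.067, -0.997, -0.045], [0.573, -0.001, -0.819]]
force: [-0.9, -0.4, -0.3]
opening: 0.999
grasp_force: 0.0
```

Run:
```python
from h import *
rep(); R,ax,F=rackpose(V); plan(R,F["c"]+.081*ax)
```

```text
5.3833 p [ 0.5161 -0.0822  0.1125] F [-0.9172 -0.4386 -0.2629] M [0.0519 0.4203 0.0466] op 0.999 gf 0.0 j [-29.9  32.4 129.2 133.6  19.8 -66.4]
turn [-0.0006  0.0003 -0.0002] n>= 0.011178068181368628  shift [0.0027 0.0441 0.0496]
```

Request:
move_arm(
  increments=[
    [[0,0.04,0],[0,0,0],1],
    [[0,0,0],[0,0,0],1],
    [[0,0,0],[0,0,0],1],
    [[0,0,0],[0,0,0],1],
    [[0,0,0],[0,0,0],1],
    [[0,0,0],[0,0,0],1],
    [[0,0,0],[0,0,0],1],
    [[0,0,0],[0,0,0],1],
    [[0,0,0],[0,0,0],1],
  ],
)

```text
time_s: 6.13
position: [0.5161, -0.0836, 0.1129]
tcp_rot: [[0.816, -0.082, 0.572], [-0.067, -0.997, -0.046], [0.574, -0.0, -0.819]]
force: [-2.5, -0.2, 5.7]
opening: 0.637
grasp_force: 30.0
```

Run:
```python
from h import *
rep(); R,ax,F=rackpose(V); plan(R,F["c"]+.081*ax)
```

```text
6.1333 p [ 0.5161 -0.0836  0.1129] F [-2.4705 -0.2127  5.6738] M [-0.132   0.2431 -0.1851] op 0.637 gf 29.999248199164867 j [-30.1  32.4 129.2 133.5  19.8 -66.4]
turn [-0.0001 -0.0002 -0.0002] n>= 0.005129653282287019  shift [-0.0081 -0.0017  0.0591]
```

Request:
move_arm(
  increments=[
    [[0,0,-0.2],[0,0,0],1],
    [[0,0,-0.3],[0,0,0],1],
    [[0,0,-0.4],[0,0,0],1],
    [[0,0,-0.4],[0,0,0],1],
    [[0,0,-0.4],[0,0,0],1],
    [[0,0,-0.4],[0,0,0],1],
    [[0,0,-0.4],[0,0,0],1],
    [[0,0,-0.4],[0,0,0],1],
    [[0,0,-0.4],[0,0,0],1],
    [[0,0,-0.3],[0,0,0],1],
    [[0,0,0],[0,0,0],1],
    [[0,0,0],[0,0,0],1],
  ],
)

```text
time_s: 7.13
position: [0.4538, -0.0783, 0.2008]
tcp_rot: [[0.817, -0.081, 0.571], [-0.066, -0.997, -0.046], [0.573, -0.0, -0.82]]
force: [0.0, 0.3, -5.0]
opening: 0.638
grasp_force: 30.0
```

```bash
cat >> h.py <<'E'
def weigh(n=6):
    f=[]
    for i in range(n): f.append(np.array(read_state()["force"])); capture("top")
    f=np.array(f); print("F mean",f.mean(0),"sd",f.std(0))
KT=(np.array([.5165,-.3443]),np.radians(83.43-90)); ST=(np.array([.4752,.3274]),np.radians(86.58-90))
def place(tr,x,s,extra=0):
    c,ps=tr; xy=c+x*np.array([np.cos(ps),np.sin(ps)]); return down(ps),np.r_[xy,.005+s+extra]
E
python3 - <<'E'
from h import *
rep(); weigh()
for n,t in(("keep",KT),("spent",ST)):
    for x in(-.08,0,.08): Rt,p=place(t,x,.081,.03); print(n,x,p); plan(Rt,p)
E
```

```text
7.1333 p [ 0.4538 -0.0783  0.2008] F [ 0.0052  0.3322 -5.0477] M [ 0.1235  0.8093 -0.0518] op 0.638 gf 29.998817914165556 j [-35.7  14.8 132.7  84.8  17.3 -20.8]
F mean [ 0.2232  0.0948 -4.3314] sd [0.361  0.5247 0.3897]
keep -0.08 [ 0.437  -0.3351  0.116 ]
turn [-0.0054 -0.2911  0.0153] n>= 4.883584239954562  shift [0.4035 8.5662 2.8173]
keep 0 [ 0.5165 -0.3443  0.116 ]
turn [-0.0054 -0.2911  0.0153] n>= 4.883584239954562  shift [3.0702 8.5662 2.8173]
keep 0.08 [ 0.596  -0.3535  0.116 ]
turn [-0.0054 -0.2911  0.0153] n>= 4.883584239954562  shift [5.7368 8.5662 2.8173]
spent -0.08 [0.3953 0.3322 0.116 ]
turn [ 0.0026 -0.2911 -0.0101] n>= 4.879669843294348  shift [ -2.7817 -13.546    2.8173]
spent 0 [0.4752 0.3274 0.116 ]
turn [ 0.0026 -0.2911 -0.0101] n>= 4.879669843294348  shift [ -0.1151 -13.546    2.8173]
spent 0.08 [0.5551 0.3226 0.116 ]
turn [ 0.0026 -0.2911 -0.0101] n>= 4.879669843294348  shift [  2.5516 -13.546    2.8173]
```

Run:
```python
from h import *
weigh(24); rep()
```

```text
F mean [-0.0039  0.046  -4.5504] sd [0.493  0.4201 0.6727]
8.6333 p [ 0.4544 -0.0785  0.2011] F [ 0.0866  0.002  -3.5418] M [0.1239 0.8252 0.005 ] op 0.635 gf 29.998928178101778 j [-35.7  14.8 132.6  84.7  17.3 -20.7]
```

Request:
move_arm(
  increments=[
    [[0,0,0],[-0.0009,-0.0485,0.0026],1],
    [[0,0,0],[-0.0009,-0.0485,0.0026],1],
    [[0,0,0],[-0.0009,-0.0485,0.0026],1],
    [[0,0,0],[-0.0009,-0.0485,0.0026],1],
    [[0,0,0],[-0.0009,-0.0485,0.0026],1],
    [[0,0,0],[-0.0009,-0.0485,0.0026],1],
    [[0,0,0],[0,0,0],1],
    [[0.46,0.71,0],[0,0,0],1],
    [[0.46,0.71,0],[0,0,0],1],
    [[0.46,0.71,0],[0,0,0],1],
    [[0.46,0.71,0],[0,0,0],1],
    [[0.46,0.71,0],[0,0,0],1],
    [[0.46,0.71,0],[0,0,0],1],
    [[0.46,0.71,0],[0,0,0],1],
    [[0.46,0.71,0],[0,0,0],1],
    [[0.46,0.71,0],[0,0,0],1],
    [[0.46,0.71,0],[0,0,0],1],
    [[0.46,0.71,0],[0,0,0],1],
    [[0.46,0.71,0],[0,0,0],1],
    [[0,0,0],[0,0,0],1],
  ],
)

```text
time_s: 10.3
position: [0.6041, -0.3333, 0.2489]
tcp_rot: [[0.923, -0.057, 0.382], [-0.072, -0.997, 0.026], [0.379, -0.052, -0.924]]
force: [0.9, -0.9, -3.2]
opening: 0.637
grasp_force: 30.0
```

Run:
```python
from h import *
rep(); Rt,p=place(KT,.075,.081); print(p); plan(Rt,p)
```

```text
10.3 p [ 0.6041 -0.3333  0.2489] F [ 0.9399 -0.9153 -3.2456] M [-0.0859  0.4604 -0.0526] op 0.637 gf 29.999167299829423 j [-45.7  27.7  86.3  21.4  53.   37.1]
[ 0.591  -0.3529  0.086 ]
turn [-0.0297 -0.185   0.0224] n>= 3.161460156143654  shift [-0.3589  0.6969  5.4283]
```

Request:
move_arm(
  increments=[
    [[0,0,0],[-0.006,-0.037,0.0045],1],
    [[0,0,0],[-0.006,-0.037,0.0045],1],
    [[0,0,0],[-0.006,-0.037,0.0045],1],
    [[0,0,0],[-0.006,-0.037,0.0045],1],
    [[0,0,0],[-0.006,-0.037,0.0045],1],
    [[0,0,0],[0,0,0],1],
    [[-0.12,0.23,0.6],[0,0,0],1],
    [[-0.12,0.23,0.6],[0,0,0],1],
    [[-0.12,0.23,0.6],[0,0,0],1],
    [[0,0,0.6],[0,0,0],1],
    [[0,0,0.6],[0,0,0],1],
    [[0,0,0.6],[0,0,0],1],
    [[0,0,0],[0,0,0],1],
    [[0,0,0],[0,0,0],1],
  ],
)

```text
time_s: 11.47
position: [0.5859, -0.3453, 0.1383]
tcp_rot: [[0.994, -0.113, -0.009], [-0.113, -0.994, 0.009], [-0.01, -0.008, -1.0]]
force: [0.3, 0.5, -4.2]
opening: 0.641
grasp_force: 30.0
```

Run:
```python
from h import *
rep(); Rt,p=place(KT,.075,.081); print(p); plan(Rt,p); print(read_state()["tcp_rot"])
c=capture("top");d=capture("side"); cv2.imwrite("pics/a3.png",np.hstack([cv2.resize(x["img"][a:a+150,b:b+150],None,fx=2.6,fy=2.6) for x,a,b in((c,120,330),(d,200,260))])[:,:,::-1])
```

```text
11.4667 p [ 0.5859 -0.3453  0.1383] F [ 0.2764  0.4961 -4.162 ] M [ 0.0097 -0.0206 -0.0073] op 0.641 gf 29.998960252851248 j [-39.9  40.1  77.1   0.1  63.5  56.5]
[ 0.591  -0.3529  0.086 ]
turn [-0.0039  0.0046  0.0008] n>= 0.10229949247169906  shift [0.1972 0.2307 1.7426]
[[ 0.9936 -0.1127 -0.0086]
 [-0.1126 -0.9936  0.0093]
 [-0.0096 -0.0082 -0.9999]]
```

View pics/a3.png

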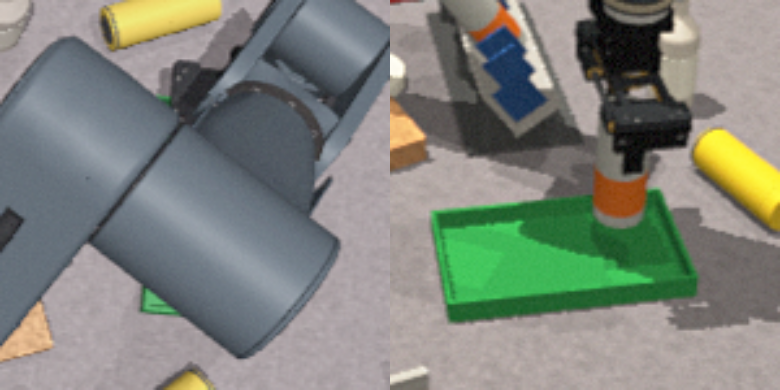

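The side view shows the tin hanging upright over the far end of the green tray. I'll lower it gently.

Request:
move_arm(
  increments=[
    [[0.05,0.06,0.25],[-0.001,0.0012,0],1],
    [[0.05,0.06,0.25],[-0.001,0.0012,0],1],
    [[0.05,0.06,0.25],[-0.001,0.0012,0],1],
    [[0.05,0.06,0.25],[-0.001,0.0012,0],1],
    [[0,0,0.25],[0,0,0],1],
    [[0,0,0.15],[0,0,0],1],
    [[0,0,0.05],[0,0,0],1],
    [[0,0,0.05],[0,0,0],1],
    [[0,0,0.03],[0,0,0],1],
    [[0,0,0],[0,0,0],1],
  ],
)

```text
time_s: 12.4
position: [0.5926, -0.3546, 0.0942]
tcp_rot: [[0.994, -0.113, 0.002], [-0.113, -0.994, -0.005], [0.003, 0.005, -1.0]]
force: [0.3, 0.8, -5.0]
opening: 0.636
grasp_force: 30.0
```

Run:
```python
from h import *
rep(); Rt,p=place(KT,.075,.081); plan(Rt,p)
```

```text
12.4 p [ 0.5926 -0.3546  0.0942] F [ 0.3332  0.773  -4.9892] M [0.0677 0.0024 0.0324] op 0.636 gf 29.99901303090155 j [-40.1  43.5  77.8  -0.2  58.4  56.5]
turn [ 0.0023 -0.0012  0.0007] n>= 0.04543254951651721  shift [-0.0606 -0.0497  0.2749]
```

Request:
move_arm(
  increments=[
    [[0,0,0.04],[0.0005,0,0],1],
    [[0,0,0.04],[0.0005,0,0],1],
    [[0,0,0.04],[0.0005,0,0],1],
    [[0,0,0.04],[0,0,0],1],
    [[0,0,0.04],[0,0,0],1],
    [[0,0,0.02],[0,0,0],1],
    [[0,0,0],[0,0,0],1],
  ],
)

```text
time_s: 12.98
position: [0.5925, -0.3545, 0.0875]
tcp_rot: [[0.994, -0.113, 0.002], [-0.113, -0.994, -0.002], [0.002, 0.001, -1.0]]
force: [-1.3, -0.5, -3.6]
opening: 0.642
grasp_force: 30.0
```

Run:
```python
from h import *
rep(); weigh(3); Rt,p=place(KT,.075,.081); plan(Rt,p)
```

```text
12.9833 p [ 0.5925 -0.3545  0.0875] F [-1.2708 -0.5137 -3.5881] M [ 0.052  -0.0003 -0.0104] op 0.642 gf 29.998975046910346 j [-40.1  44.   77.9  -0.   57.9  56.3]
F mean [-0.0424  0.0246 -4.083 ] sd [0.9289 0.5916 0.3511]
turn [ 0.0007 -0.0011  0.0007] n>= 0.024584449494716457  shift [-0.0563 -0.0494  0.051 ]
```

Request:
move_arm(
  increments=[
    [[0,0,0.03],[0,0,0],1],
    [[0,0,0.03],[0,0,0],1],
    [[0,0,0],[0,0,0],1],
    [[0,0,0],[0,0,0],1],
  ],
)

```text
time_s: 13.47
position: [0.5929, -0.3547, 0.0873]
tcp_rot: [[0.994, -0.113, 0.003], [-0.113, -0.994, -0.002], [0.003, 0.002, -1.0]]
force: [-1.8, 2.1, 5.1]
opening: 0.636
grasp_force: 30.0
```

Run:
```python
from h import *
rep(); weigh(3)
```

```text
13.4667 p [ 0.5929 -0.3547  0.0873] F [-1.8021  2.0999  5.0946] M [ 0.6237  0.5618 -0.0589] op 0.636 gf 29.99976870138198 j [-40.1  44.   77.9   0.   57.8  56.3]
F mean [-1.5166  1.9004  5.4376] sd [0.4309 0.1691 0.2464]
```

Contact: the force changed by about 10 N. I'll release, raise, tilt and go to tin_b.

Request:
move_arm(
  increments=[
    [[0,0,0],[0,0,0],0],
    [[0,0,0],[0,0,0],0],
    [[0,0,0],[0,0,0],0],
    [[0,0,0],[0,0,0],0],
    [[0,0,0],[0,0,0],0],
    [[0,0,0],[0,0,0],0],
    [[0,0,-0.2],[0,0,0],0],
    [[0,0,-0.5],[0,0,0],0],
    [[0,0,-0.8],[0,0,0],0],
    [[0,0,-0.8],[0,0,0],0],
    [[0,0,-0.8],[0,0,0],0],
    [[0,0,-0.4],[0,0,0],0],
    [[0,0,0],[0.001,0.049,-0.0026],0],
    [[0,0,0],[0.001,0.049,-0.0026],0],
    [[0,0,0],[0.001,0.049,-0.0026],0],
    [[0,0,0],[0.001,0.049,-0.0026],0],
    [[0,0,0],[0.001,0.049,-0.0026],0],
    [[0,0,0],[0.001,0.049,-0.0026],0],
    [[0,0,0],[0,0,0],0],
  ],
)

```text
time_s: 15.2
position: [0.5901, -0.3514, 0.1882]
tcp_rot: [[0.835, -0.079, 0.544], [-0.072, -0.997, -0.034], [0.545, -0.011, -0.838]]
force: [-0.6, 0.6, -0.3]
opening: 1.001
grasp_force: 0.0
```

Run:
```python
from h import *
rep(); R,ax,F=rackpose(V); plan(R,F["b"]+.21*ax)
d=capture("side"); cv2.imwrite("pics/a4.png",cv2.resize(d["img"][140:360,200:460],None,fx=2.2,fy=2.2)[:,:,::-1])
```

```text
15.2 p [ 0.5901 -0.3514  0.1882] F [-0.5999  0.5797 -0.3097] M [0.0677 0.355  0.0533] op 1.001 gf 0.0 j [-50.6  30.7  98.3  43.7  35.2  11.2]
turn [-0.0049  0.0164 -0.0018] n>= 0.2888860335036412  shift [ -4.0567 -12.5311  -4.0122]
```

View pics/a4.png

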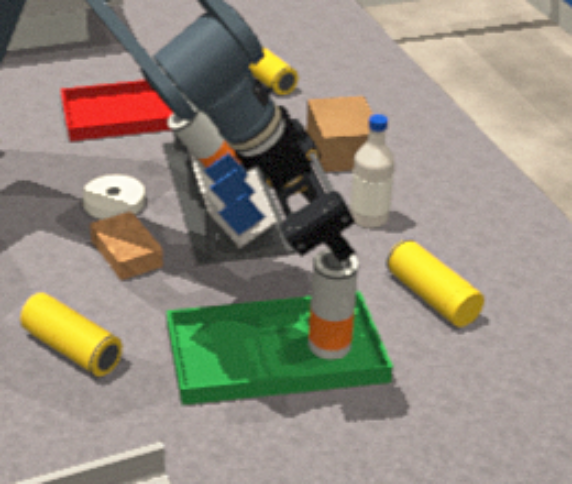

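The tin stands upright in the green tray. Now to tin_b.

Request:
move_arm(
  increments=[
    [[0,0,-0.6],[-0.0025,0.0082,-0.001],0],
    [[0,0,-0.6],[-0.0025,0.0082,-0.001],0],
    [[-0.25,-0.78,-0.18],[0,0,0],0],
    [[-0.25,-0.78,-0.18],[0,0,0],0],
    [[-0.25,-0.78,-0.18],[0,0,0],0],
    [[-0.25,-0.78,-0.18],[0,0,0],0],
    [[-0.25,-0.78,-0.18],[0,0,0],0],
    [[-0.25,-0.78,-0.18],[0,0,0],0],
    [[-0.25,-0.78,-0.18],[0,0,0],0],
    [[-0.25,-0.78,-0.18],[0,0,0],0],
    [[-0.25,-0.78,-0.18],[0,0,0],0],
    [[-0.25,-0.78,-0.18],[0,0,0],0],
    [[-0.25,-0.78,-0.18],[0,0,0],0],
    [[-0.25,-0.78,-0.18],[0,0,0],0],
    [[-0.25,-0.78,-0.18],[0,0,0],0],
    [[-0.25,-0.78,-0.18],[0,0,0],0],
    [[-0.25,-0.78,-0.18],[0,0,0],0],
    [[-0.25,-0.78,-0.18],[0,0,0],0],
    [[0,0,0],[0,0,0],0],
    [[0,0,0],[0,0,0],0],
  ],
)

```text
time_s: 16.92
position: [0.4567, 0.0354, 0.221]
tcp_rot: [[0.814, -0.073, 0.576], [-0.057, -0.997, -0.047], [0.578, 0.006, -0.816]]
force: [1.5, -0.5, 0.1]
opening: 0.995
grasp_force: 0.0
```

Run:
```python
from h import *
rep(); R,ax,F=rackpose(V); plan(R,F["b"]+.081*ax)
```

```text
16.9167 p [0.4567 0.0354 0.221 ] F [ 1.4591 -0.5198  0.1304] M [ 0.0662  0.2826 -0.0059] op 0.995 gf 0.0 j [-12.9  11.3 131.3  63.8   5.3  19.1]
turn [-0.0001 -0.0026  0.0047] n>= 0.09019726648622818  shift [-0.191  -0.0422  4.3275]
```

Request:
move_arm(
  increments=[
    [[-0.1,-0.02,0.1],[0,-0.0013,0.0023],0],
    [[-0.1,-0.02,0.1],[0,-0.0013,0.0023],0],
    [[0,0,0.25],[0,0,0],0],
    [[0,0,0.25],[0,0,0],0],
    [[0,0,0.2],[0,0,0],0],
    [[0,0,0],[0,0,0],0],
    [[0,0,0],[0,0,0],0],
  ],
)

```text
time_s: 17.5
position: [0.4642, 0.0335, 0.1999]
tcp_rot: [[0.816, -0.087, 0.571], [-0.072, -0.996, -0.048], [0.573, -0.002, -0.82]]
force: [-0.2, 0.5, 0.2]
opening: 0.997
grasp_force: 0.0
```

Run:
```python
from h import *
rep(); R,ax,F=rackpose(V); plan(R,F["b"]+.081*ax)
```

```text
17.5 p [0.4642 0.0335 0.1999] F [-0.2429  0.5465  0.2419] M [ 0.0587  0.3712 -0.0214] op 0.997 gf 0.0 j [-12.7  15.3 131.8 112.5   4.9 -28.9]
turn [ 0.0009  0.0004 -0.0027] n>= 0.04773411645315929  shift [ 0.0033 -0.0835  3.6045]
```

Clean. Insert with a small lateral correction.

Request:
move_arm(
  increments=[
    [[0,-0.04,0.2],[0.0005,0,-0.0013],0],
    [[0,-0.04,0.3],[0.0004,0,-0.0013],0],
    [[0,0,0.34],[0,0,0],0],
    [[0,0,0.34],[0,0,0],0],
    [[0,0,0.34],[0,0,0],0],
    [[0,0,0.34],[0,0,0],0],
    [[0,0,0.34],[0,0,0],0],
    [[0,0,0.34],[0,0,0],0],
    [[0,0,0.34],[0,0,0],0],
    [[0,0,0.34],[0,0,0],0],
    [[0,0,0.34],[0,0,0],0],
    [[0,0,0],[0,0,0],0],
    [[0,0,0],[0,0,0],0],
  ],
)

```text
time_s: 18.58
position: [0.5236, 0.0319, 0.1129]
tcp_rot: [[0.818, -0.08, 0.57], [-0.066, -0.997, -0.045], [0.572, -0.001, -0.82]]
force: [-1.0, -0.3, -0.3]
opening: 0.997
grasp_force: 0.0
```

Run:
```python
from h import *
rep(); R,ax,F=rackpose(V); plan(R,F["b"]+.081*ax)
```

```text
18.5833 p [0.5236 0.0319 0.1129] F [-0.9715 -0.3492 -0.2862] M [ 0.0515  0.375  -0.021 ] op 0.997 gf 0.0 j [-10.9  32.3 128.6 166.6  16.1 -82.3]
turn [-0.0009  0.001   0.0003] n>= 0.022684735718149364  shift [0.0459 0.0247 0.0969]
```

Close and lift in one call.

Request:
move_arm(
  increments=[
    [[0.04,0.02,0.08],[0,0,0],1],
    [[0,0,0],[0,0,0],1],
    [[0,0,0],[0,0,0],1],
    [[0,0,0],[0,0,0],1],
    [[0,0,0],[0,0,0],1],
    [[0,0,0],[0,0,0],1],
    [[0,0,0],[0,0,0],1],
    [[0,0,-0.2],[0,0,0],1],
    [[0,0,-0.3],[0,0,0],1],
    [[0,0,-0.35],[0,0,0],1],
    [[0,0,-0.35],[0,0,0],1],
    [[0,0,-0.35],[0,0,0],1],
    [[0,0,-0.35],[0,0,0],1],
    [[0,0,-0.35],[0,0,0],1],
    [[0,0,-0.35],[0,0,0],1],
    [[0,0,-0.35],[0,0,0],1],
    [[0,0,-0.3],[0,0,0],1],
    [[0,0,-0.2],[0,0,0],1],
    [[0,0,0],[0,0,0],1],
    [[0,0,0],[0,0,0],1],
  ],
)

```text
time_s: 20.25
position: [0.4655, 0.036, 0.197]
tcp_rot: [[0.818, -0.08, 0.57], [-0.065, -0.997, -0.046], [0.572, 0.0, -0.82]]
force: [0.2, 0.3, -1.6]
opening: 0.637
grasp_force: 30.0
```

Run:
```python
from h import *
rep(); weigh(10)
for n,t,x in(("keep",KT,-.01),("spent",ST,.06)): Rt,p=place(t,x,.081,.1); print(n,x,p); plan(Rt,p)
```

```text
20.25 p [0.4655 0.036  0.197 ] F [ 0.2145  0.2676 -1.6141] M [0.0551 0.5879 0.0081] op 0.637 gf 29.98158543370664 j [-12.3  15.9 131.8 118.3   5.  -34.8]
F mean [-0.0778 -0.0171 -1.579 ] sd [0.4526 0.4139 0.4063]
keep -0.01 [ 0.5066 -0.3432  0.186 ]
turn [-0.0053 -0.2903  0.0159] n>= 4.870013417054424  shift [ 2.7795 12.402   0.3423]
spent 0.06 [0.5351 0.3238 0.186 ]
turn [ 0.0027 -0.2903 -0.0096] n>= 4.865228783691802  shift [ 1.7168 -9.7137  0.3423]
```

Tin_b weighs about 160 g, so it goes in the red tray. I'll raise it above tin_a and upright it slowly, since the wrist is near singular.

Request:
move_arm(
  increments=[
    [[0.38,0,-0.55],[0,0,0],1],
    [[0.38,0,-0.55],[0,0,0],1],
    [[0.38,0,-0.55],[0,0,0],1],
    [[0.38,0,-0.55],[0,0,0],1],
    [[0.38,0,-0.55],[0,0,0],1],
    [[0,0,0],[0.0002,-0.0242,-0.0008],1],
    [[0,0,0],[0.0002,-0.0242,-0.0008],1],
    [[0,0,0],[0.0002,-0.0242,-0.0008],1],
    [[0,0,0],[0.0002,-0.0242,-0.0008],1],
    [[0,0,0],[0.0002,-0.0242,-0.0008],1],
    [[0,0,0],[0.0002,-0.0242,-0.0008],1],
    [[0,0,0],[0.0002,-0.0242,-0.0008],1],
    [[0,0,0],[0.0002,-0.0242,-0.0008],1],
    [[0,0,0],[0.0002,-0.0242,-0.0008],1],
    [[0,0,0],[0.0002,-0.0242,-0.0008],1],
    [[0,0,0],[0.0002,-0.0242,-0.0008],1],
    [[0,0,0],[0.0002,-0.0242,-0.0008],1],
    [[0,0,0],[0,0,0],1],
  ],
)

```text
time_s: 22.25
position: [0.4757, 0.0506, 0.2238]
tcp_rot: [[0.993, -0.031, 0.114], [-0.035, -0.999, 0.036], [0.112, -0.04, -0.993]]
force: [1.6, 0.6, -1.5]
opening: 0.637
grasp_force: 30.0
```

Run:
```python
from h import *
rep(); Rt,p=place(ST,.06,.081,.1); plan(Rt,p)
```

```text
22.25 p [0.4757 0.0506 0.2238] F [ 1.5608  0.6343 -1.5281] M [ 0.031  -0.0186 -0.0237] op 0.637 gf 29.98187410645187 j [ -9.4  16.3 107.2   4.   50.4  80.1]
turn [-0.0199 -0.0536  0.0128] n>= 0.9808521091635863  shift [ 1.4336 -9.2079  1.2589]
```

Request:
move_arm(
  increments=[
    [[0,0,0],[-0.0066,-0.0178,0.0043],1],
    [[0,0,0],[-0.0066,-0.0178,0.0043],1],
    [[0,0,0],[-0.0066,-0.0178,0.0043],1],
    [[0,0,-0.6],[0,0,0],1],
    [[0,0,-0.7],[0,0,0],1],
    [[0,0,-0.7],[0,0,0],1],
    [[0,0,-0.4],[0,0,0],1],
    [[0,0,0],[0,0,0],1],
  ],
)

```text
time_s: 22.92
position: [0.4747, 0.051, 0.2977]
tcp_rot: [[0.998, -0.06, 0.005], [-0.06, -0.998, 0.0], [0.005, -0.0, -1.0]]
force: [-0.3, -1.4, -1.1]
opening: 0.639
grasp_force: 30.0
```

Run:
```python
from h import *
rep(); Rt,p=place(ST,.06,.081,.1); plan(Rt,p)
```

```text
22.9167 p [0.4747 0.051  0.2977] F [-0.3387 -1.3643 -1.1023] M [-0.0216 -0.0143  0.0205] op 0.639 gf 29.981714207679033 j [-7.3 13.3 97.1  0.1 69.3 86.1]
turn [-0.0002 -0.0026 -0.0001] n>= 0.04338933897583432  shift [ 1.4665 -9.1986  3.7237]
```

Request:
move_arm(
  increments=[
    [[0.122,-0.766,0],[0,-0.001,0],1],
    [[0.122,-0.766,0],[0,-0.001,0],1],
    [[0.122,-0.766,0],[0,0,0],1],
    [[0.122,-0.766,0],[0,0,0],1],
    [[0.122,-0.766,0],[0,0,0],1],
    [[0.122,-0.766,0],[0,0,0],1],
    [[0.122,-0.766,0],[0,0,0],1],
    [[0.122,-0.766,0],[0,0,0],1],
    [[0.122,-0.766,0],[0,0,0],1],
    [[0.122,-0.766,0],[0,0,0],1],
    [[0.122,-0.766,0],[0,0,0],1],
    [[0.122,-0.766,0],[0,0,0],1],
    [[0,0,0],[0,0,0],1],
    [[0,0,0.8],[0,0,0],1],
    [[0,0,0.8],[0,0,0],1],
    [[0,0,0.8],[0,0,0],1],
    [[0,0,0.8],[0,0,0],1],
    [[0,0,0.8],[0,0,0],1],
    [[0,0,0.8],[0,0,0],1],
    [[0,0,0],[0,0,0],1],
  ],
)

```text
time_s: 24.58
position: [0.5283, 0.3211, 0.1451]
tcp_rot: [[0.998, -0.06, -0.018], [-0.06, -0.998, -0.004], [-0.017, 0.005, -1.0]]
force: [-1.6, -0.8, -2.9]
opening: 0.637
grasp_force: 30.0
```

Run:
```python
from h import *
rep(); Rt,p=place(ST,.06,.082); plan(Rt,p)
```

```text
24.5833 p [0.5283 0.3211 0.1451] F [-1.5521 -0.8132 -2.8934] M [ 0.0109  0.1078 -0.0213] op 0.637 gf 29.981637024320662 j [ 20.9  35.4  86.4   0.1  59.3 114.3]
turn [ 0.0026  0.0082 -0.0004] n>= 0.14444893207283882  shift [ 0.2209 -0.1032  1.9362]
```

Descend to about 2 mm above the expected contact height, then in gently.

Request:
move_arm(
  increments=[
    [[0.05,-0.025,0.25],[0.0006,0.002,0],1],
    [[0.05,-0.025,0.3],[0.0006,0.002,0],1],
    [[0.05,-0.025,0.3],[0.0006,0.002,0],1],
    [[0.05,-0.025,0.3],[0.0006,0.002,0],1],
    [[0,0,0.3],[0,0,0],1],
    [[0,0,0.15],[0,0,0],1],
    [[0,0,0.06],[0,0,0],1],
    [[0,0,0.05],[0,0,0],1],
    [[0,0,0.05],[0,0,0],1],
    [[0,0,0],[0,0,0],1],
    [[0,0,0],[0,0,0],1],
  ],
)

```text
time_s: 25.5
position: [0.5399, 0.3265, 0.0989]
tcp_rot: [[0.998, -0.06, 0.013], [-0.06, -0.998, 0.005], [0.012, -0.006, -1.0]]
force: [1.3, -0.0, -2.2]
opening: 0.635
grasp_force: 30.0
```

Run:
```python
from h import *
rep(); Rt,p=place(ST,.06,.082); plan(Rt,p)
```

```text
25.5 p [0.5399 0.3265 0.0989] F [ 1.2934 -0.0206 -2.247 ] M [ 0.0011  0.0463 -0.0013] op 0.635 gf 29.981738557107747 j [ 21.   39.2  87.6  -0.   52.5 114.5]
turn [-0.0026 -0.006  -0.0002] n>= 0.10929285462033085  shift [-0.155   0.0991  0.3966]
```

Request:
move_arm(
  increments=[
    [[-0.05,0.03,0.08],[-0.0012,-0.0025,0],1],
    [[-0.05,0.03,0.08],[-0.0012,-0.0025,0],1],
    [[0,0,0.07],[0,0,0],1],
    [[0,0,0.06],[0,0,0],1],
    [[0,0,0.03],[0,0,0],1],
    [[0,0,0],[0,0,0],1],
    [[0,0,0],[0,0,0],1],
    [[0,0,0],[0,0,0],1],
  ],
)

```text
time_s: 26.17
position: [0.5367, 0.3249, 0.089]
tcp_rot: [[0.998, -0.06, 0.002], [-0.06, -0.998, 0.0], [0.002, -0.0, -1.0]]
force: [0.2, 0.3, -2.1]
opening: 0.637
grasp_force: 30.0
```

Run:
```python
from h import *
rep(); Rt,p=place(ST,.06,.082); plan(Rt,p); weigh(3)
```

```text
26.1667 p [0.5367 0.3249 0.089 ] F [ 0.2447  0.331  -2.0614] M [-0.0157  0.0248  0.0346] op 0.637 gf 29.981743446551263 j [ 21.   40.   87.9  -0.   52.1 114.5]
turn [-0.0002 -0.0008 -0.0002] n>= 0.0135157856241251  shift [-0.0524  0.0382  0.0666]
F mean [ 0.1246 -0.1036 -1.7675] sd [0.5399 0.4013 0.3068]
```

Request:
move_arm(
  increments=[
    [[0,0,0.03],[0,0,0],1],
    [[0,0,0.03],[0,0,0],1],
    [[0,0,0.03],[0,0,0],1],
    [[0,0,0],[0,0,0],1],
    [[0,0,0],[0,0,0],1],
  ],
)

```text
time_s: 26.73
position: [0.5368, 0.3248, 0.0865]
tcp_rot: [[0.998, -0.06, 0.002], [-0.06, -0.998, 0.0], [0.002, -0.0, -1.0]]
force: [-0.6, -0.9, 0.9]
opening: 0.639
grasp_force: 30.0
```

Run:
```python
from h import *
rep(); weigh(2)
```

```text
26.7333 p [0.5368 0.3248 0.0865] F [-0.5791 -0.88    0.9293] M [ 0.0109  0.098  -0.0096] op 0.639 gf 29.981861826963723 j [ 21.   40.2  88.   -0.   51.8 114.5]
F mean [-0.4441 -0.6726  0.8574] sd [0.1351 0.2074 0.0719]
```

Contact is gentle (about 2.6 N). Release and raise. For tin_a the j4 limit makes a full 35° tilt awkward, so I'll grasp with the tool tilted 15° about the closing axis.

Request:
move_arm(
  increments=[
    [[0,0,0],[0,0,0],0],
    [[0,0,0],[0,0,0],0],
    [[0,0,0],[0,0,0],0],
    [[0,0,0],[0,0,0],0],
    [[0,0,0],[0,0,0],0],
    [[0,0,0],[0,0,0],0],
    [[0,0,-0.2],[0,0,0],0],
    [[0,0,-0.5],[0,0,0],0],
    [[0,0,-0.8],[0,0,0],0],
    [[0,0,-0.8],[0,0,0],0],
    [[0,0,-0.8],[0,0,0],0],
    [[0,0,-0.8],[0,0,0],0],
    [[0,0,-0.8],[0,0,0],0],
    [[0,0,-0.3],[0,0,0],0],
    [[0,0,0],[0,0.025,0.0015],0],
    [[0,0,0],[0,0.025,0.0015],0],
    [[0,0,0],[0,0.025,0.0015],0],
    [[0,0,0],[0,0.025,0.0015],0],
    [[0,0,0],[0,0.025,0.0015],0],
    [[0,0,0],[0,0,0],0],
  ],
)

```text
time_s: 28.5
position: [0.5334, 0.3245, 0.235]
tcp_rot: [[0.964, -0.074, 0.257], [-0.072, -0.997, -0.019], [0.257, -0.0, -0.966]]
force: [-1.0, 0.2, -0.7]
opening: 1.003
grasp_force: 0.0
```

```bash
cat >> h.py <<'E'
def tilt(ps,deg): # tool down, then pitched outward by deg about closing axis
    return down(ps)@Ro.from_euler("y",deg,degrees=True).as_matrix()
def grasp_a(back):
    R,ax,F=rackpose(V); Rt=tilt(V[2],15); z=Rt[:,2]
    return Rt,F["a"]+.105*ax+(.0187-back)*z
E
python3 - <<'E'
from h import *
rep(); Rt,p=grasp_a(.09); print(Rt,p); plan(Rt,p)
d=capture("side"); cv2.imwrite("pics/a5.png",cv2.resize(d["img"][120:300,190:410],None,fx=2.5,fy=2.5)[:,:,::-1])
E
```

```text
28.5 p [0.5334 0.3245 0.235 ] F [-1.0229  0.1646 -0.6771] M [0.0612 0.163  0.0081] op 1.003 gf 0.0 j [ 24.6  25.2  91.1  -9.2  50.9 123.8]
[[ 0.9627 -0.0814  0.258 ]
 [-0.0786 -0.9967 -0.0211]
 [ 0.2588  0.     -0.9659]] [0.5035 0.1482 0.1999]
turn [-0.0011  0.0007  0.0033] n>= 0.05897211232104403  shift [-0.7986  5.9373  0.9989]
```

View pics/a5.png

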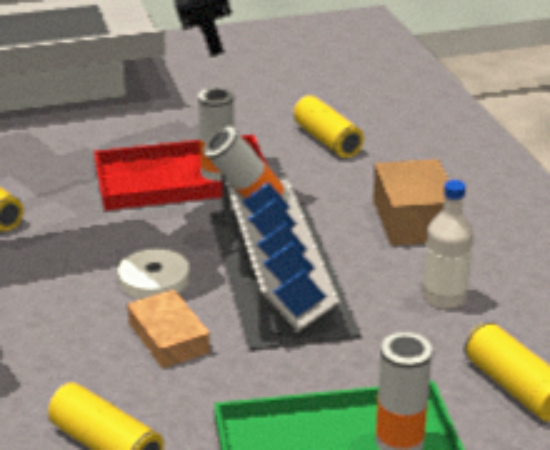

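Tin_b stands in the red tray, tin_c in the green one, and tin_a is still in the rack. Approach tin_a.

Request:
move_arm(
  increments=[
    [[-0.08,0.59,0],[0,0,0.0015],0],
    [[-0.08,0.59,0],[0,0,0.0015],0],
    [[-0.08,0.59,0],[0,0,0],0],
    [[-0.08,0.59,0],[0,0,0],0],
    [[-0.08,0.59,0],[0,0,0],0],
    [[-0.08,0.59,0],[0,0,0],0],
    [[-0.08,0.59,0],[0,0,0],0],
    [[-0.08,0.59,0],[0,0,0],0],
    [[-0.08,0.59,0.1],[0,0,0],0],
    [[-0.08,0.59,0.2],[0,0,0],0],
    [[0,0,0.3],[0,0,0],0],
    [[0,0,0],[0,0,0],0],
    [[0,0,0],[0,0,0],0],
  ],
)

```text
time_s: 29.63
position: [0.5043, 0.15, 0.2115]
tcp_rot: [[0.962, -0.082, 0.259], [-0.081, -0.997, -0.017], [0.259, -0.004, -0.966]]
force: [-0.6, -0.2, -0.2]
opening: 0.997
grasp_force: 0.0
```

Run:
```python
from h import *
rep(); plan(*grasp_a(0))
```

```text
29.6333 p [0.5043 0.15   0.2115] F [-0.5765 -0.2023 -0.2188] M [ 0.0561  0.1885 -0.0443] op 0.997 gf 0.0 j [  5.9  18.9 107.4  -4.   39.  103.4]
turn [-0.0018 -0.0002 -0.001 ] n>= 0.03523963971901278  shift [-0.1208  0.0619  3.3695]
```

Request:
move_arm(
  increments=[
    [[-0.06,0.03,0.2],[-0.0009,0,-0.0005],0],
    [[-0.06,0.03,0.35],[-0.0009,0,-0.0005],0],
    [[0,0,0.4],[0,0,0],0],
    [[0,0,0.4],[0,0,0],0],
    [[0,0,0.4],[0,0,0],0],
    [[0,0,0.4],[0,0,0],0],
    [[0,0,0.4],[0,0,0],0],
    [[0,0,0.4],[0,0,0],0],
    [[0,0,0.3],[0,0,0],0],
    [[0,0,0.1],[0,0,0],0],
    [[0,0,0],[0,0,0],0],
    [[0,0,0],[0,0,0],0],
  ],
)

```text
time_s: 30.63
position: [0.5263, 0.1467, 0.1141]
tcp_rot: [[0.962, -0.08, 0.259], [-0.077, -0.997, -0.021], [0.26, 0.0, -0.966]]
force: [-0.1, -0.2, -0.8]
opening: 0.999
grasp_force: 0.0
```

Run:
```python
from h import *
rep(); plan(*grasp_a(0))
```

```text
30.6333 p [0.5263 0.1467 0.1141] F [-0.0771 -0.1844 -0.8431] M [ 0.0428  0.2111 -0.0359] op 0.999 gf 0.0 j [  5.3  30.2 109.9  -6.1  25.2 105.1]
turn [-0.0001 -0.0007  0.0006] n>= 0.016155671020969372  shift [0.0062 0.0105 0.0406]
```

Close, lift slowly and weigh.

Request:
move_arm(
  increments=[
    [[0,0.01,0.03],[0,0,0],1],
    [[0,0,0],[0,0,0],1],
    [[0,0,0],[0,0,0],1],
    [[0,0,0],[0,0,0],1],
    [[0,0,0],[0,0,0],1],
    [[0,0,0],[0,0,0],1],
    [[0,0,0],[0,0,0],1],
    [[0,0,-0.1],[0,0,0],1],
    [[0,0,-0.2],[0,0,0],1],
    [[0,0,-0.3],[0,0,0],1],
    [[0,0,-0.35],[0,0,0],1],
    [[0,0,-0.35],[0,0,0],1],
    [[0,0,-0.35],[0,0,0],1],
    [[0,0,-0.35],[0,0,0],1],
    [[0,0,-0.35],[0,0,0],1],
    [[0,0,-0.35],[0,0,0],1],
    [[0,0,-0.35],[0,0,0],1],
    [[0,0,-0.2],[0,0,0],1],
    [[0,0,0],[0,0,0],1],
    [[0,0,0],[0,0,0],1],
  ],
)

```text
time_s: 32.3
position: [0.5011, 0.1482, 0.2079]
tcp_rot: [[0.962, -0.081, 0.26], [-0.078, -0.997, -0.021], [0.261, -0.0, -0.965]]
force: [0.5, -0.4, -7.1]
opening: 0.637
grasp_force: 30.0
```

Run:
```python
from h import *
rep(); weigh(10)
d=capture("side"); cv2.imwrite("pics/a6.png",cv2.resize(d["img"][100:260,200:360],None,fx=3,fy=3)[:,:,::-1])
```

```text
32.3 p [0.5011 0.1482 0.2079] F [ 0.4943 -0.3522 -7.1102] M [0.0529 0.5574 0.0301] op 0.637 gf 30.000499519519508 j [  5.8  19.  108.1  -4.4  38.1 103.6]
F mean [ 0.076   0.034  -6.1987] sd [0.3285 0.4711 0.6528]
```

View pics/a6.png

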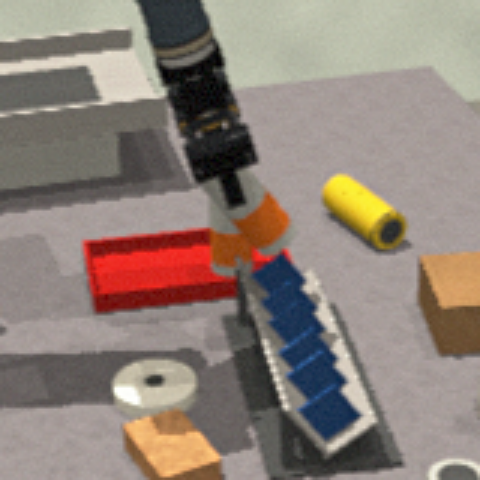

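Tin_a weighs about 630 g, so it goes in the green tray. The tin held its 20° angle in the grip. I'll pitch the tool back 35° so the tin is upright, then carry it over.

Request:
move_arm(
  increments=[
    [[0,0,-0.4],[0,0,0],1],
    [[0,0,-0.5],[0,0,0],1],
    [[0,0,-0.5],[0,0,0],1],
    [[0,0,-0.2],[0,0,0],1],
    [[0,0,0],[0,-0.0324,0],1],
    [[0,0,0],[0,-0.0324,0],1],
    [[0,0,0],[0,-0.0324,0],1],
    [[0,0,0],[0,-0.0324,0],1],
    [[0,0,0],[0,-0.0324,0],1],
    [[0,0,0],[0,-0.0324,0],1],
    [[0,0,0],[0,-0.0324,0],1],
    [[0,0,0],[0,-0.0324,0],1],
    [[0,0,0],[0,-0.0324,0],1],
    [[0,0,0],[0,0,0],1],
  ],
)

```text
time_s: 34.02
position: [0.4922, 0.1485, 0.2517]
tcp_rot: [[0.938, -0.082, -0.336], [-0.077, -0.997, 0.027], [-0.338, 0.001, -0.941]]
force: [-0.2, 0.1, -6.6]
opening: 0.64
grasp_force: 30.0
```

```bash
cat >> h.py <<'E'
def place_a(extra,x=-.055,deg=-20,s=.105):
    c,ps=KT; Rt=tilt(ps,deg); g=np.r_[c+x*np.array([np.cos(ps),np.sin(ps)]),.005+s+extra]; return Rt,g+.0187*Rt[:,2]
E
python3 - <<'E'
from h import *
rep(); R,p=place_a(.1); print(p); plan(R,p)
d=capture("side"); cv2.imwrite("pics/a7.png",cv2.resize(d["img"][100:260,200:360],None,fx=3,fy=3)[:,:,::-1])
E
```

```text
34.0167 p [0.4922 0.1485 0.2517] F [-0.1563  0.062  -6.6252] M [-0.0543 -0.6601 -0.0231] op 0.64 gf 29.99697357416153 j [ 2.8 28.5 83.4  2.5 87.7 97. ]
[ 0.4555 -0.3373  0.1924]
turn [ 0.0056 -0.0023  0.0147] n>= 0.2656680038785309  shift [ 1.2758 16.2251  1.6377]
```

View pics/a7.png

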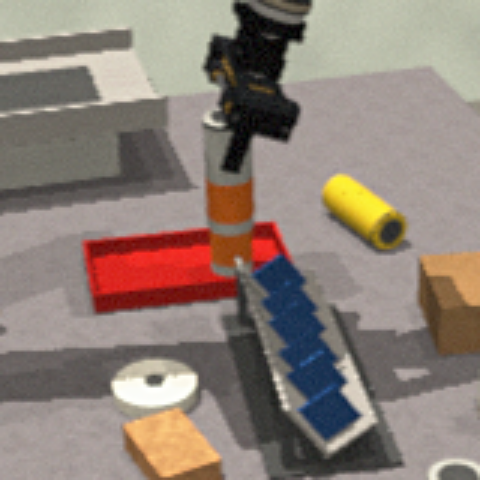

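The tin hangs upright, parallel to tin_b behind it. Carry it to the green tray.

Request:
move_arm(
  increments=[
    [[0,0,0],[0.0028,-0.001,0.0073],1],
    [[0,0,0],[0.0028,-0.001,0.0073],1],
    [[0.07,0.9,0.07],[0,0,0],1],
    [[0.07,0.9,0.07],[0,0,0],1],
    [[0.07,0.9,0.07],[0,0,0],1],
    [[0.07,0.9,0.07],[0,0,0],1],
    [[0.07,0.9,0.07],[0,0,0],1],
    [[0.07,0.9,0.07],[0,0,0],1],
    [[0.07,0.9,0.07],[0,0,0],1],
    [[0.07,0.9,0.07],[0,0,0],1],
    [[0.07,0.9,0.07],[0,0,0],1],
    [[0.07,0.9,0.07],[0,0,0],1],
    [[0.07,0.9,0.07],[0,0,0],1],
    [[0.07,0.9,0.07],[0,0,0],1],
    [[0.07,0.9,0.07],[0,0,0],1],
    [[0.07,0.9,0.07],[0,0,0],1],
    [[0.07,0.9,0.07],[0,0,0],1],
    [[0.07,0.9,0.07],[0,0,0],1],
    [[0.07,0.9,0.07],[0,0,0],1],
    [[0.07,0.9,0.07],[0,0,0],1],
  ],
)

```text
time_s: 35.73
position: [0.4558, -0.3369, 0.2054]
tcp_rot: [[0.933, -0.114, -0.34], [-0.107, -0.993, 0.039], [-0.342, -0.0, -0.94]]
force: [-0.4, 0.2, -6.6]
opening: 0.639
grasp_force: 30.0
```

Request:
move_arm(
  increments=[
    [[0,0,0],[0,0,0],1],
    [[0,0,0],[0,0,0],1],
  ],
)

```text
time_s: 35.9
position: [0.4556, -0.3372, 0.205]
tcp_rot: [[0.933, -0.117, -0.34], [-0.109, -0.993, 0.04], [-0.343, -0.0, -0.939]]
force: [-0.3, 0.5, -6.1]
opening: 0.641
grasp_force: 30.0
```

Run:
```python
from h import *
rep(); plan(*place_a(0.01)); print(read_state()["tcp_rot"][:,2])
d=capture("side"); hsv=cv2.cvtColor(d["img"],cv2.COLOR_RGB2HSV)
for n in ("tin_a",):
    for r in search_frame(d,n)+pinpoint(d,n): print({k:(np.round(np.array(v)*([560,420]*(len(v)//2)),1) if not np.isscalar(v) else round(v,2)) for k,v in r.items() if k in("confidence","extent","xy")})
c=cv2.resize(d["img"][170:330,240:400],None,fx=3.5,fy=3.5); cv2.imwrite("pics/a8.png",c[:,:,::-1])
```

```text
35.9 p [ 0.4556 -0.3372  0.205 ] F [-0.286   0.491  -6.1332] M [ 0.0698 -0.5198 -0.0272] op 0.641 gf 29.99748024623841 j [-41.7  35.1  78.8 -11.4  82.9  58.1]
turn [-0.0006  0.0003 -0.0009] n>= 0.01894062749635963  shift [1.1674 0.0032 3.2153]
[-0.3403  0.0404 -0.9395]
{'extent': array([166.7, 183.9, 201.6, 213.1]), 'confidence': 0.97}
{'extent': array([337.3, 254.5, 365.2, 302.3]), 'confidence': 0.88}
{'extent': array([374.3, 247.5, 420.7, 290.4]), 'confidence': 0.81}
{'extent': array([267. , 154.2, 283.6, 194.1]), 'confidence': 0.79}
{'extent': array([207. , 274. , 254.6, 309.3]), 'confidence': 0.66}
{'extent': array([307.9, 157.6, 327.4, 176.7]), 'confidence': 0.64}
{'extent': array([293.8, 224.1, 316.9, 280.8]), 'confidence': 0.6}
{'xy': array([345.5, 295.8]), 'confidence': 0.89}
{'xy': array([274.3, 189.9]), 'confidence': 0.7}
{'xy': array([216.3, 284. ]), 'confidence': 0.69}
{'xy': array([174.9, 191.8]), 'confidence': 0.69}
{'xy': array([414.2, 280.3]), 'confidence': 0.66}
{'xy': array([305.1, 268.6]), 'confidence': 0.58}
{'xy': array([313. , 163.6]), 'confidence': 0.53}
```

View pics/a8.png

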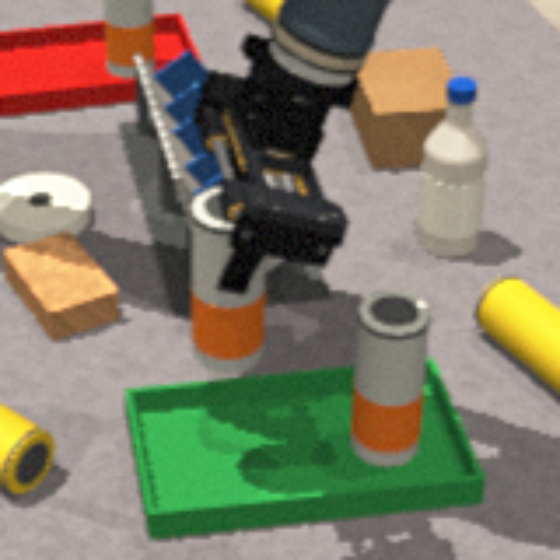

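Tin_a hangs over the left half of the green tray (foot near (228,360)), leaning only about 1.5° with its top toward the robot. I'll trim 1° and descend vertically.

Request:
move_arm(
  increments=[
    [[0,0,0],[0,-0.005,0],1],
    [[0,0,0],[0,-0.005,0],1],
    [[0.12,0,0.32],[0,0,0],1],
    [[0.12,0,0.32],[0,0,0],1],
    [[0.12,0,0.32],[0,0,0],1],
    [[0.12,0,0.32],[0,0,0],1],
    [[0.12,0,0.32],[0,0,0],1],
    [[0.12,0,0.32],[0,0,0],1],
    [[0.12,0,0.32],[0,0,0],1],
    [[0.12,0,0.32],[0,0,0],1],
    [[0.12,0,0.32],[0,0,0],1],
    [[0.06,0,0.16],[0,0,0],1],
    [[0,0,0],[0,0,0],1],
    [[0,0,0],[0,0,0],1],
  ],
)

```text
time_s: 37.22
position: [0.4545, -0.3361, 0.1073]
tcp_rot: [[0.925, -0.113, -0.362], [-0.105, -0.994, 0.042], [-0.365, -0.001, -0.931]]
force: [-0.1, -0.4, -6.1]
opening: 0.637
grasp_force: 30.0
```

Run:
```python
from h import *
rep(); plan(*place_a(0,deg=-21.2)); print(read_state()["tcp_rot"][:,2]); weigh(2)
d=capture("side"); im=d["img"]; hsv=cv2.cvtColor(im,cv2.COLOR_RGB2HSV)
m=((hsv[...,0]>3)&(hsv[...,0]<16)&(hsv[...,1]>170)&(hsv[...,2]>110)).astype(np.uint8)
k,L,st,ce=cv2.connectedComponentsWithStats(m)
for i in range(1,k):
    if st[i,4]<60: continue
    ys,xs=np.nonzero(L==i); le=[];re=[];yy=[]
    for y in range(ys.min()+6,ys.max()-4):
        q=xs[ys==y]
        if len(q)>10: le.append(q.min());re.append(q.max());yy.append(y)
    if len(yy)>3:
        c=ce[i]; mid=(np.array(le)+re)/2; P=onz(d,c/[560,420],.05); a=proj(d,P+[0,0,.03])-proj(d,P)
        print(c.round(1),st[i,:4],"slope edge",np.polyfit(yy,mid,1)[0],"vertical",a[0]/a[1])
```

```text
37.2167 p [ 0.4545 -0.3361  0.1073] F [-0.0891 -0.4075 -6.0759] M [-0.0207 -0.5544 -0.0164] op 0.637 gf 29.997287336736917 j [-41.3  42.5  82.1 -12.5  73.6  60.6]
turn [-0.      0.0015  0.0007] n>= 0.02817000853724724  shift [0.2007 0.0353 0.4485]
[-0.3622  0.0418 -0.9311]
F mean [-0.0372 -0.5012 -5.704 ] sd [0.0519 0.0938 0.3719]
[303.7 290.8] [294 282  20  17] slope edge -0.0857142857142657 vertical -0.008019227232722166
[349.7 290.8] [341 282  19  17] slope edge -0.04285714285713762 vertical -0.07694985870802512
```

Request:
move_arm(
  increments=[
    [[0.018,0,0.047],[0,0,0],1],
    [[0.018,0,0.047],[0,0,0],1],
    [[0.018,0,0.047],[0,0,0],1],
    [[0.018,0,0.047],[0,0,0],1],
    [[0.018,0,0.047],[0,0,0],1],
    [[0.018,0,0.047],[0,0,0],1],
    [[0.018,0,0.047],[0,0,0],1],
    [[0,0,0],[0,0,0],1],
    [[0,0,0],[0,0,0],1],
  ],
)

```text
time_s: 38.12
position: [0.4544, -0.336, 0.0968]
tcp_rot: [[0.925, -0.113, -0.362], [-0.105, -0.994, 0.042], [-0.364, -0.001, -0.931]]
force: [0.1, -0.1, -6.0]
opening: 0.639
grasp_force: 30.0
```

Run:
```python
from h import *
rep(); weigh(3); plan(*place_a(0,deg=-21.2))
```

```text
38.1167 p [ 0.4544 -0.336   0.0968] F [ 0.0524 -0.07   -6.0089] M [-0.0393 -0.6101  0.0253] op 0.639 gf 29.99728803522885 j [-41.3  43.3  82.4 -12.6  72.6  60.9]
F mean [ 0.2666  0.0318 -6.266 ] sd [0.3375 0.0781 0.2038]
turn [0.0001 0.0012 0.0006] n>= 0.022409611047041162  shift [0.0746 0.0339 0.1311]
```

Still hanging (6.2 N). Step down slowly.

Request:
move_arm(
  increments=[
    [[0.014,0,0.036],[0,0,0],1],
    [[0.014,0,0.036],[0,0,0],1],
    [[0.011,0,0.028],[0,0,0],1],
    [[0,0,0],[0,0,0],1],
    [[0,0,0],[0,0,0],1],
  ],
)

```text
time_s: 38.68
position: [0.4544, -0.336, 0.0937]
tcp_rot: [[0.925, -0.113, -0.362], [-0.105, -0.994, 0.042], [-0.364, -0.0, -0.931]]
force: [0.0, -0.0, -6.4]
opening: 0.634
grasp_force: 30.0
```

Run:
```python
from h import *
rep(); weigh(2)
```

```text
38.6833 p [ 0.4544 -0.336   0.0937] F [ 0.0306 -0.0059 -6.4022] M [-0.079  -0.644  -0.0091] op 0.634 gf 29.99728092458099 j [-41.3  43.5  82.5 -12.6  72.2  61. ]
F mean [ 0.1612  0.1875 -6.0651] sd [0.1306 0.1934 0.3371]
```

Request:
move_arm(
  increments=[
    [[0.011,0,0.028],[0,0,0],1],
    [[0.011,0,0.028],[0,0,0],1],
    [[0,0,0],[0,0,0],1],
    [[0,0,0],[0,0,0],1],
  ],
)

```text
time_s: 39.12
position: [0.4546, -0.3362, 0.0925]
tcp_rot: [[0.925, -0.113, -0.362], [-0.105, -0.994, 0.041], [-0.364, 0.0, -0.931]]
force: [0.2, 0.6, -1.5]
opening: 0.636
grasp_force: 30.0
```

Run:
```python
from h import *
rep(); weigh(2)
```

```text
39.1167 p [ 0.4546 -0.3362  0.0925] F [ 0.1526  0.5612 -1.5022] M [ 0.1005 -0.277  -0.0042] op 0.636 gf 29.99542286619544 j [-41.3  43.6  82.5 -12.6  72.1  61. ]
F mean [ 0.1197  0.5087 -1.4662] sd [0.0329 0.0525 0.036 ]
```

Request:
move_arm(
  increments=[
    [[0.007,0,0.018],[0,0,0],1],
    [[0.007,0,0.018],[0,0,0],1],
    [[0,0,0],[0,0,0],1],
    [[0,0,0],[0,0,0],0],
    [[0,0,0],[0,0,0],0],
    [[0,0,0],[0,0,0],0],
    [[0,0,0],[0,0,0],0],
    [[0,0,0],[0,0,0],0],
    [[0,0,0],[0,0,0],0],
    [[-0.07,0,-0.2],[0,0,0],0],
    [[-0.18,0,-0.46],[0,0,0],0],
    [[-0.25,0,-0.65],[0,0,0],0],
    [[-0.25,0,-0.65],[0,0,0],0],
    [[-0.25,0,-0.65],[0,0,0],0],
    [[-0.25,0,-0.65],[0,0,0],0],
    [[-0.25,0,-0.65],[0,0,0],0],
    [[-0.25,0,-0.65],[0,0,0],0],
    [[0,0,0],[0,0,0],0],
    [[0,0,0],[0,0,0],0],
  ],
)

```text
time_s: 40.8
position: [0.4561, -0.3367, 0.2387]
tcp_rot: [[0.926, -0.113, -0.359], [-0.106, -0.994, 0.039], [-0.361, 0.002, -0.932]]
force: [-1.0, -0.1, -1.4]
opening: 1.002
grasp_force: 0.0
```

Run:
```python
from h import *
rep(); d=capture("side")
S0=cv2.imread("pics/side0.png")
print("green x,y of pinpoints at z=.005")
def loc(P,t): 
    c,ps=t; q=P[:2]-c; return np.array([q@[np.cos(ps),np.sin(ps)],q@[-np.sin(ps),np.cos(ps)]])
for r in pinpoint(d,"tin_a"):
    P=onz(d,r["xy"],.005); print(round(r["confidence"],2),P,loc(P,KT),loc(P,ST))
for r in search_frame(d,"tin_a"): print(np.round(np.array(r["extent"])*[560,420,560,420]),round(r["confidence"],2))
for l in("felt_wheel","sanding_block","bottle","disc_carton"):
    r=pinpoint(d,l)
    if r: print(l,onz(d,r[0]["xy"],0))
```

```text
40.8 p [ 0.4561 -0.3367  0.2387] F [-1.0336 -0.0643 -1.3976] M [ 0.0411 -0.2619 -0.022 ] op 1.002 gf 0.0 j [-41.3  33.6  76.2 -12.   87.8  57.6]
green x,y of pinpoints at z=.005
0.83 [ 0.5908 -0.3496  0.005 ] [0.0744 0.0032] [ 0.1558 -0.6689]
0.82 [0.1168 0.4421 0.005 ] [-0.4871  0.7355] [-0.3646  0.0932]
0.73 [ 0.4485 -0.3492  0.005 ] [-0.067  -0.0127] [ 0.0137 -0.677 ]
0.69 [0.5368 0.3377 0.005 ] [-0.0579  0.6798] [0.0609 0.014 ]
0.62 [ 0.8082 -0.3377  0.005 ] [0.289  0.0399] [ 0.3721 -0.6441]
0.55 [ 0.219  -0.1848  0.005 ] [-0.3138  0.1244] [-0.2252 -0.5266]
0.48 [0.7645 0.5171 0.005 ] [0.1479 0.8841] [0.2775 0.2066]
[292. 259. 314. 307.] 0.98
[374. 248. 419. 288.] 0.96
[168. 188. 201. 213.] 0.96
[267. 155. 283. 191.] 0.91
[338. 255. 364. 303.] 0.7
[211. 272. 256. 309.] 0.65
[308. 159. 322. 170.] 0.42
felt_wheel [0.3815 0.044  0.    ]
sanding_block [ 0.3731 -0.0612  0.    ]
bottle [ 0.7582 -0.0786 -0.    ]
disc_carton [ 0.7898  0.074  -0.    ]
```

All three tins stand within the limits and the bystanders have not moved. Handing in.

```bash
python3 -c "
from rig import *
print(hand_in())"
```

```text
the job is handed in; nothing more can be done
None
```

I handed the job in after about 41 s of robot time, with no verdict returned: tin_a (about 630 g) and tin_c (about 460 g) stand in the green tray, and tin_b (about 160 g) stands in the red tray.

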